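# Hang a painted panel behind the anti-jump lip of a drying rail

## Robot

A 6-joint arm with a two-finger parallel gripper is mounted at the origin on a cart in front of the work surface, level with it; the furniture and walls round the work are solid. World frame = base frame: x ahead of the robot, y to its left, z up, the work surface at z = 0. Lengths are in mm, angles in rad, forces in N, time in s.
With the tool pointing down it reaches from about 275 to 750 mm from the base axis. Payload 10.2 kg.
Tool frame: the origin (TCP) lies on the centre line of the jaws, within the pads' length; the fingertips stand 25 mm ahead of it and the grasp point (between the pads) lies 6 mm ahead of it; z points along the fingers, y is the line along which they close (so a half turn about z gives the same grasp; the last joint's range is limited). The gripper opens to 85 mm and grips with 20 to 120 N. Pads are 22 mm wide; open, the fingers measure 114 mm over their backs; the gripper's body (76 mm by 85 mm) begins 54 mm behind the grasp point. The pads swing forward as they close: fully open they stand 13 mm farther back than shut.
Start: joints at [1.036, 0.313, 1.498, -0, 1.331, -0.223], TCP at [161.068, 499.688, 256.294] pointing down, gripper open.
Joint ranges: [-2.94, 2.94], [-0.97, 2.17], [0.19, 2.56], [-1.23, 4.37], [0.02, 3.11], [-2.88, 2.88]. Speed limits (rad/s): [2.39, 2.39, 3.01, 3.14, 3.14, 3.14].

## Interface

Orientations are given as a rotation vector (axis times angle).
In Python, from rig import bot gives the robot as it stands. The module is installed in compiled form; this text tells all that it offers. Calls block until the motion is done:
- bot.movep(position, orientation): joint-space move of the TCP to a pose.
- bot.movel(position, rotation=None, velocity=150, f_stop=None): straight line of the TCP; rotation=None keeps the orientation; velocity is the mean speed in mm/s. With f_stop (N) it stops when the force on the tool has changed by that much, and returns True; else False.
- bot.goto_joints(angles): joint-space move.
- bot.command_gripper(opening, strength=None): finger opening in mm; strength is the grip in N (None keeps the last); returns when the fingers have stopped.
- bot.hold(seconds).
- bot.ik(position, orientation): joint angles nearest the present ones, or None.
- bot.read_camera(name): name is "scene" or "top" or "wrist"; returns a dict with "frame" (420x560x3 uint8, red, green, blue), "fx", "fy", "cx", "cy" (pixels), "R" (3x3) and "t" (3): a world point X has camera coordinates R X + t. Camera axes: x right, y down, z forward; pixel columns grow to the right and rows downward; lengths in mm; the calibration is good to about 2 mm. The wrist camera is an equidistant fisheye: a pixel r from the principal point sees the ray r / f radians off the axis. A picture is of the moment at which its call begins. There is no depth.
A pose or a line that the arm cannot do raises bot.MotionError and nothing moves.
- bot.sign_off(): hands the job in; it is judged then, once.
Readings, each from a call of its own:
- bot.current_time(): time.
- bot.current_joint_positions(): joint angles.
- bot.current_qd(): joint speeds.
- bot.current_joint_torque(): joint torques, N m.
- bot.current_ee_pos(): TCP position.
- bot.current_eef_rot(): TCP orientation.
- bot.current_wrist_force(): force on the tool from outside, world axes, zero at the start.
- bot.current_torque(): the same for the moment, N m.
- bot.current_grip_width(): finger opening in mm.
- bot.current_grip_force(): force on a finger pad.
Only numpy, scipy, OpenCV 4.12 (cv2) and the standard library are available. Lean on these libraries where they do the work, as an engineer would, in place of code of your own. Each camera call takes 0.05 s, during which the arm holds its last target. There are 200 camera calls.

## Task

Take the painted panel by its hanger out of the slotted block and hang it on the right half of the drying rail: carry the hook over the rail's lip from the robot's side and, still holding it, lower it gently until the hook rests on the floor of the groove behind the lip. Then slide it to the left along the rail, with the hook staying down behind the lip, until it meets the end stop, and let go of it hanging there. Never press hard on the rail, which is not set exactly, so feel for it; leave the loose things around alone.

Things in the scene. Friction and masses are not known exactly. Their poses are not given: they have to be found in the camera images.
- hanger: Paint hanger with grey test panel, one rigid piece, 0.26-0.48 kg. Origin: middle of the panel's lower edge; z up, y along its width, x through it; the hook opens downward on the +x side. Panel 6 x 80 x 95 mm (x, y, z), centred on x=0; above it in the same plane a shank 6 x 36 mm up to z=158. It starts upright on the slot's floor and may lean 0.08 rad.
- hook_tip (a point): Middle of the underside of the hanger's nose, at (19, 0, 126) mm in the hanger's frame. A bridge (z = 150 to 158) runs from the shank to x=23; at its end the nose, x = 15 to 23, 36 mm wide, hangs down to z=126. So the hook's mouth, from shank (x=3) to nose (x=15), is 12 mm wide and 24 deep.
- grip_tab (a point): Centre of the dark steel grip tab on the hanger's bridge, at (5, 0, 181) mm in the hanger's frame. The tab is 16 (x) x 30 (y) mm and 46 high (z = 158 to 204); grip it from above.
- parking_block: Fixed grey plastic block, 76 (x) x 110 (y) x 42 (z) mm, origin in the middle of its underside, z up. A slot along y, 8.4 mm wide and 84 long, its floor at z=12, holds the panel upright. The hanger must rise over 30 mm to leave it. It may stand left or right of the rail stand.
- rail_stand: Fixed aluminium stand with a short conveyor rail along its y; origin on the table top, z up, +x away from the robot, +y to its left, yaw up to 0.3 rad. Base 10 mm high, x = -50 to 80. The rail (y = -130 to 130) with its stop is clamped up to 9 mm off nominal along x and 6 mm along z: this shows in NO pose; feel or look for it. It yields 1 mm per 5 N downward. Over 25 N is too hard.
- rail_lip (a point): Middle of the lip's top edge if the rail were set nominally: (0, 0, 208) mm in the stand's frame. Nominal rail: upright front plate x = -4 to 4 mm, z = 130 to 208; behind it the groove, x = 4 to 22, floor at z=190 (lip 18 mm above it); then a low edge up to z=196. Posts are behind x=26, below the floor. A hanger let go in the groove leans by up to 0.08 rad.
- rail_stop (a point): Middle of the end stop's face, nominally at (7, 98, 208) mm in the stand's frame, at the rail's left end. The stop is a dark block, y = 98 to 120, across the rail up to z=218, with a rubber pad that yields 1 mm per 4 N. A hanger that just meets it with the side of its hook has its middle at y=80. It is off nominal in x and z as the rail is, not in y.
- tin_dark: Loose small dark paint tin, 70 mm wide, 76 high, origin in the middle of its underside; leave alone.
- tin_plain: Loose small green paint tin, 68 mm wide, 60 high, origin in the middle of its underside; leave alone.
- tape_roll_3: Loose flat green tape roll, 86 mm wide, 18 high, origin in the middle of its underside; leave alone.
Not all that is in view belongs to the job. There is more than one size of the hanger; the job needs the larger.

How it is judged (in metres and radians):
On the way, in this order (a step that is already met when the one before it is completed fails the run):
1. the panel is lifted clear of the slotted block (height (world z) of hanger above 0.05 m and contact force between hanger and parking_block below 0.1 N), for 0.1 s.
2. still held, the hook rests behind the lip on the floor of the groove, in the right half of the rail (y of hook_tip in the frame of rail_stand between -0.115 and 0.03 m and z of hook_tip in the frame of rail_stand between 0.178 and 0.199 m and x of hook_tip in the frame of rail_stand between -0.004 and 0.03 m and contact force between hanger and rail_stand above 1 N and contact force between hanger and the fingers above 1 N), for 0.2 s.
3. still held, it has been slid to the end stop behind the lip (y of hook_tip in the frame of rail_stand above 0.075 m and z of hook_tip in the frame of rail_stand below 0.202 m and contact force between hanger and the fingers above 1 N), for 0.1 s.
At the end, for the whole second after the job is handed in: The hanger hangs released and at rest on the rail, its nose down in the groove behind the lip (underside within 12 mm below or 9 mm above the nominal groove floor), within 6 mm of the end stop, tilted by less than 0.15 rad (y of hook_tip in the frame of rail_stand between 0.074 and 0.086 m and z of hook_tip in the frame of rail_stand between 0.178 and 0.199 m and x of hook_tip in the frame of rail_stand between -0.004 and 0.03 m and angle between hanger's own z axis and vertical below 0.15 rad and linear speed of hanger below 0.02 m/s and contact force between hanger and rail_stand above 1 N); the robot touches nothing.
It fails at once if the hanger is pressed on the rail or stand with more than 25 N (contact force between hanger and rail_stand above 25 N).
It fails at once if the hook is lifted out of the groove over the left half of the rail (y of hook_tip in the frame of rail_stand between 0.045 and 0.1 m and x of hook_tip in the frame of rail_stand between -0.004 and 0.03 m and z of hook_tip in the frame of rail_stand between 0.206 and 0.226 m).
It fails at once if a loose thing standing around is moved by more than 30 mm (distance of any of tin_dark, tin_plain, tape_roll_3 from where it was at the start of the episode above 0.03 m).
It also fails if it takes over 72 s, if anything falls off the work surface, if the arm or the gripper's body presses on something with over 40 N, if the wrist force passes 120 N, or if a joint passes its speed limit or range.

## Working session

There is one attempt and no reset: what is moved stays moved. The work goes in short steps, each a Python script; the robot and the scene stay as the last script left them, time stands still between calls to the robot, and variables do not carry over. Pictures are saved under pics/ and viewed, at most 11 in all, crops included, and the job is handed in when it is done.

```bash
mkdir -p pics
python3 - <<'E'
from rig import bot
import cv2,numpy as np,pickle
d={}
for n in("scene","top"):
    c=bot.read_camera(n);d[n]=c;cv2.imwrite(f"pics/{n}0.png",c["frame"][:,:,::-1])
    print(n,c["fx"],c["fy"],c["cx"],c["cy"],(-c["R"].T@c["t"]).round(),c["R"].round(2).tolist())
pickle.dump(d,open("cams.pkl","wb"))
print(bot.current_eef_rot(),bot.current_time(),bot.current_grip_width())
E
```

```text
scene 546.2081609563868 546.2081609563868 284.86749107176007 204.8563452026763 [-441. -615.  782.] [[0.47, -0.89, -0.01], [-0.43, -0.21, -0.88], [0.78, 0.41, -0.48]]
top 524.6739674964317 524.6739674964317 280.24559572301854 209.98370301139167 [ 460.  -88. 1395.] [[0.0, -1.0, -0.0], [-1.0, -0.0, -0.09], [0.09, 0.0, -1.0]]
[-4.87754204e-01 -3.10304539e+00  1.67675539e-03] 0.1 85.43076022076669
```

View pics/scene0.png

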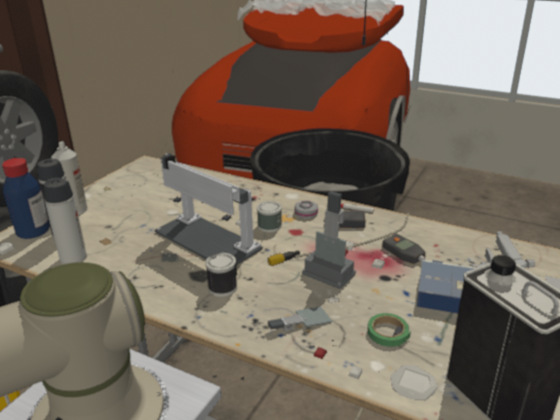

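View pics/top0.png

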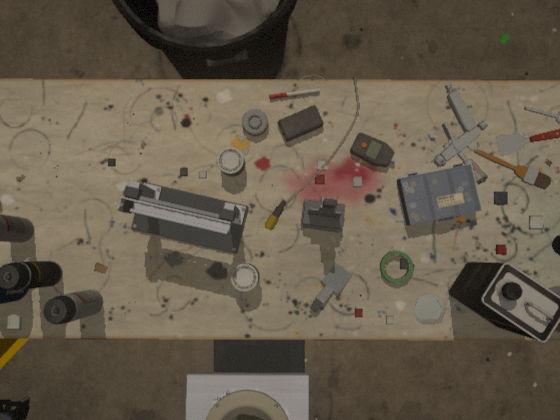

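The scene view shows the rail stand around (205,205) and the hanger in its block at (330,240), with the dark tin in front at (221,272). The top view shows the stand at (190,215) and the block at (323,214). A smaller hanger seems to lie flat at (332,285). I'll zoom in next.

Run:
```python
import cv2,numpy as np
s=cv2.imread("pics/scene0.png");t=cv2.imread("pics/top0.png")
a=cv2.resize(s[145:295,150:360],(800,571),interpolation=cv2.INTER_CUBIC);cv2.imwrite("pics/s1.png",a)
b=cv2.resize(t[170:310,110:355],None,fx=3.2,fy=3.2,interpolation=cv2.INTER_CUBIC);cv2.imwrite("pics/t1.png",b);print(b.shape)
```

```text
(448, 784, 3)
```

View pics/s1.png

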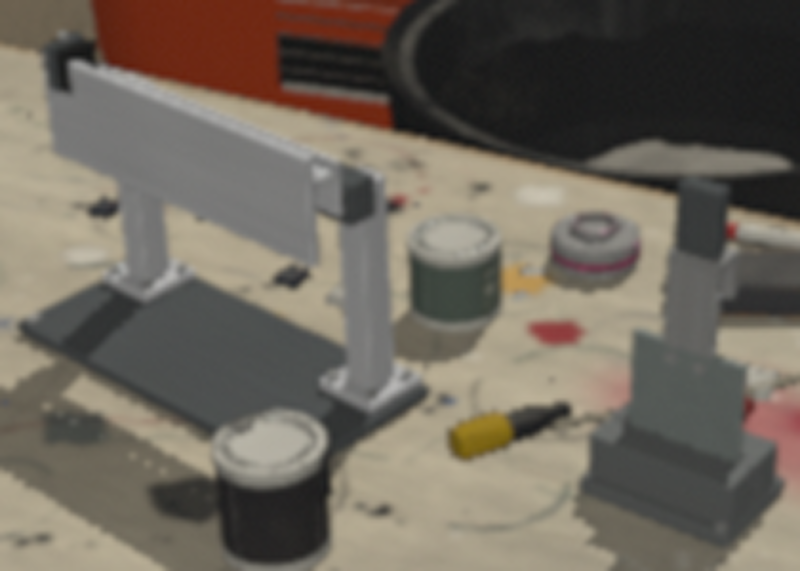

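View pics/t1.png

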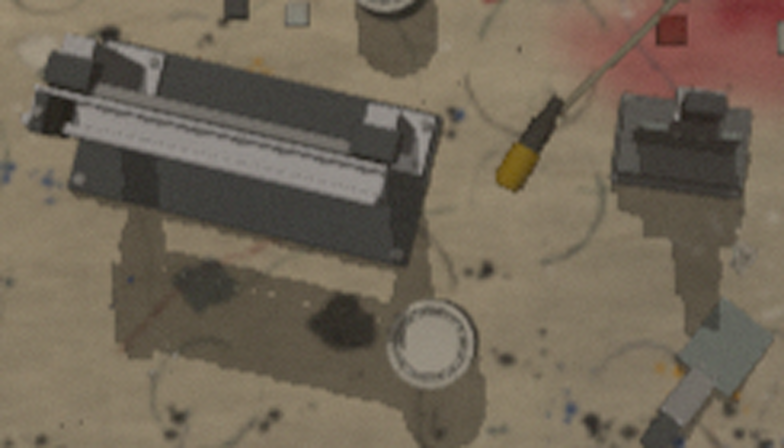

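The top crop shows the base corners at about (68,196), (405,267) and (443,118), and the lip running from (37,90) to (385,165). The hanger tab top is at about (705,105), with the hook on the far side from the robot. In the scene crop the lip's top-front corners are (70,62) and (312,160), and the tab top is at about (703,183).

```bash
cat > h.py <<'E'
import numpy as np,cv2,pickle
from scipy.spatial.transform import Rotation as Ro
from rig import bot
def ray(c,u,v,fish=False):
    p=np.array([(u-c["cx"])/c["fx"],(v-c["cy"])/c["fy"]])
    if fish:
        r=np.linalg.norm(p);d=np.r_[p/r*np.sin(r),np.cos(r)]
    else: d=np.r_[p,1]
    R=np.array(c["R"]);return -R.T@c["t"],R.T@(d/np.linalg.norm(d))
def onz(c,u,v,z,fish=False):
    o,d=ray(c,u,v,fish);return o+d*(z-o[2])/d[2]
def tri(*rays):
    A=sum(np.eye(3)-np.outer(d,d) for o,d in rays);b=sum((np.eye(3)-np.outer(d,d))@o for o,d in rays)
    return np.linalg.solve(A,b)
def proj(c,X,fish=False):
    p=np.array(c["R"])@X+c["t"]
    if fish:
        r=np.hypot(p[0],p[1]);th=np.arctan2(r,p[2]);q=p[:2]/r*th
    else:q=p[:2]/p[2]
    return np.array([c["fx"]*q[0]+c["cx"],c["fy"]*q[1]+c["cy"]])
def down(yaw):  # tool down, tool y along the object's x axis (yaw), flip nearest present
    y=np.array([np.cos(yaw),np.sin(yaw),0]);cur=Ro.from_rotvec(bot.current_eef_rot()).as_matrix()
    if y@cur[:,1]<0:y=-y
    z=np.array([0,0,-1.]);return Ro.from_matrix(np.c_[np.cross(y,z),y,z]).as_rotvec()
E
python3 - <<'E'
from h import *
d=pickle.load(open("cams.pkl","rb"));S,T=d["scene"],d["top"]
t=lambda u,v:(u/3.2+110,v/3.2+170)
s=lambda u,v:(u/3.81+150,v/3.807+145)
P=[onz(T,*t(*q),10) for q in((68,196),(405,267),(443,118))]
for p in P:print(p.round(1))
f=P[1]-P[0];yaw=np.arctan2(-(P[0]-P[1])[0],(P[0]-P[1])[1]);print("stand yaw",yaw)
ax=np.array([np.cos(yaw),np.sin(yaw),0]);ay=np.array([-ax[1],ax[0],0])
c=(P[0]+P[2])/2;o=c-15*ax;print("origin",o, "len",np.linalg.norm(f),np.linalg.norm(P[2]-P[1]))
R=tri(ray(S,*s(312,160)),ray(T,*t(385,170)));L=tri(ray(S,*s(70,62)),ray(T,*t(37,92)))
for n,q in(("lipR",R),("lipL",L)):print(n,q.round(1),((q-o)@ax).round(1),((q-o)@ay).round(1))
print("tab",tri(ray(S,*s(703,184)),ray(T,*t(705,105))),onz(T,*t(705,105),216))
a,b=onz(T,*t(615,181),0),onz(T,*t(742,195),0);print("block front",a,b,np.arctan2(-(a-b)[0],(a-b)[1]))
for n,q in dict(tinD=(432,343)).items():print(n,onz(T,*t(*q),76))
E
```

```text
[520.9 309.9  10. ]
[463.5  30.9  10. ]
[586.7   0.8  10. ]
stand yaw -0.20284662526332292
origin [539.10846493 158.34508472  10.        ] len 284.7910986213975 126.77000413067533
lipR [527.9  35.5 202.7] 13.8 -122.6
lipL [587.  280.7 197.6] 22.2 129.5
tab [ 578.06366265 -197.90893272  216.18665458] [ 577.71046364 -197.17372626  216.        ]
block front [ 535.49468165 -142.10326082    0.        ] [ 524.23513194 -247.59846933    0.        ] -0.10632791549579058
tinD [404.38529373   3.5519684   76.        ]
```

Run:
```python
from h import *
bot.movel([161,499,400],velocity=250)
r=down(-0.2)
bot.movep([500,60,400],r)
A=bot.read_camera("wrist")
bot.movep([578,-198,330],down(-0.1))
B=bot.read_camera("wrist");pickle.dump((A,B),open("w.pkl","wb"))
print(bot.current_time(),bot.current_joint_positions(),bot.current_wrist_force())
for c in(A,B):print((-np.array(c["R"]).T@c["t"]).round(1),c["fx"],np.array(c["R"]).round(2).tolist())
cv2.imwrite("pics/wB.png",B["frame"][:,:,::-1]);cv2.imwrite("pics/wA.png",A["frame"][:,:,::-1])
```

```text
4.0 [-5.19328826e-01  4.75638124e-01  1.07318310e+00  2.42936349e-04
  1.59148133e+00 -4.21013262e-01] [0.44053319 0.13457762 0.17175141]
[514.8 137.3 518. ] 325.19226210127806 [[0.98, -0.2, -0.0], [-0.19, -0.93, 0.3], [-0.06, -0.3, -0.95]]
[ 585.3 -119.   448.7] 325.19226210127806 [[1.0, -0.1, -0.0], [-0.09, -0.95, 0.3], [-0.03, -0.3, -0.95]]
```

View pics/wB.png

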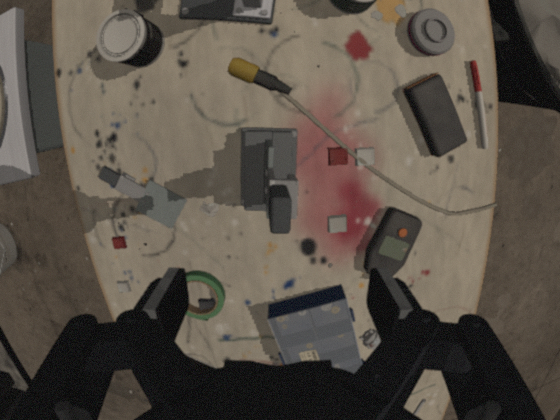

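View pics/wA.png

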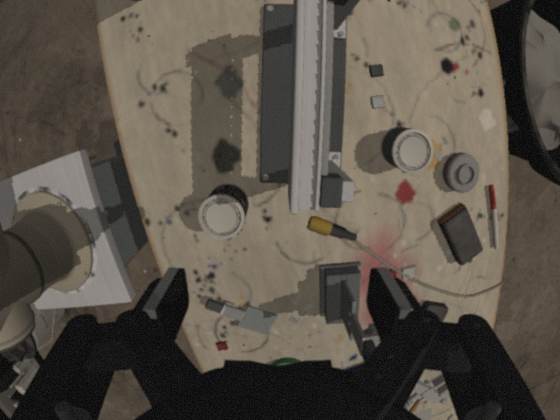

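Wrist picture B shows the tab at about (280,208) and the block at (270,168). Picture A shows the rail's right end at about (310,200). One combined zoom next.

Run:
```python
import cv2,numpy as np
A=cv2.imread("pics/wA.png");B=cv2.imread("pics/wB.png")
z=lambda i:cv2.convertScaleAbs(cv2.resize(i,None,fx=5,fy=5,interpolation=cv2.INTER_CUBIC),alpha=1.5)
cv2.imwrite("pics/z1.png",np.hstack([z(B[120:240,230:310]),z(A[100:220,280:360])]))
```

```text
(no output)
```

View pics/z1.png

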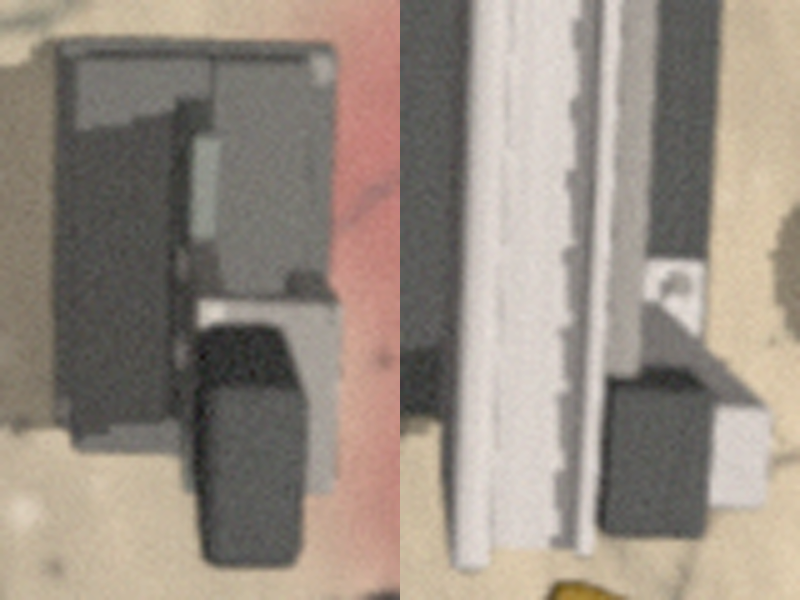

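The zoom shows the tab top face at corners (203,388), (300,388), (300,562) and (208,562). The lip's top strip ends at (455..490,568), and the low edge ends at about (578..592,553).

Run:
```python
from h import *
A,B=pickle.load(open("w.pkl","rb"));d=pickle.load(open("cams.pkl","rb"));S,T=d["scene"],d["top"]
b=lambda u,v:(u/5+230,v/5+120)
a=lambda u,v:((u-400)/5+280,v/5+100)
s=lambda u,v:(u/3.81+150,v/3.807+145)
t=lambda u,v:(u/3.2+110,v/3.2+170)
c=[onz(B,*b(*q),216,True) for q in((203,388),(300,388),(300,562),(208,562))]
for q in c:print(q.round(1))
print("tab ctr",np.mean(c,0),"tri",tri(ray(B,*b(253,476),True),ray(S,*s(703,184)),ray(T,*t(705,105))))
e=(c[0]+c[1]-c[2]-c[3]);print("yaw",np.arctan2(-e[0],e[1]))
c1,c2=onz(B,*b(198,300),170,True),onz(B,*b(335,298),170,True);print("bridge",c1,c2,np.arctan2(*(c2-c1)[1::-1]))
c1,c2=onz(B,*b(62,48),42,True),onz(B,*b(330,48),42,True);print("block",c1,c2,np.arctan2(*(c2-c1)[1::-1]))
o=np.array([539.1,158.3,0]);yaw=-.203;ax=np.array([np.cos(yaw),np.sin(yaw),0]);ay=np.array([-ax[1],ax[0],0])
fr=lambda q:np.r_[(q-o)@ax,(q-o)@ay,q[2]].round(1)
for n,q in dict(lipf_end=(455,568),lipb_end=(490,568),lipf_far=(470,2),lipb_far=(502,2)).items():
    q=onz(A,*a(*q),208,True);print(n,q.round(1),fr(q))
print("edge",fr(onz(A,*a(578,553),196,True)),fr(onz(A,*a(592,553),196,True)))
print("base right-front corner", fr(onz(A,262,183,10,True)),"(-50,-142)")
for z in(202,208,214):print(z,fr(onz(S,*s(312,160),z)))
print("tri",fr(tri(ray(A,*a(455,568),True),ray(S,*s(312,160)))))
# where nominal lip-front right end would project
for z in(202,208,214):
  for x in(-12,-4,4):
    q=o+ax*x-130*ay+[0,0,z];p=proj(S,q);print(z,x,((p-[150,145])*3.81).round(),end=" ")
```

```text
[ 573.9 -182.6  216. ]
[ 588.2 -184.   216. ]
[ 585.8 -211.6  216. ]
[ 571.7 -210.2  216. ]
tab ctr [ 579.91498337 -197.10823353  216.        ] tri [ 579.07119737 -197.57261807  215.41547506]
yaw -0.08197178715717794
bridge [ 572.41998149 -179.12307898  170.        ] [ 596.36511131 -181.1023829   170.        ] -0.08247248381653094
block [ 539.4607974  -138.97758204   42.        ] [ 605.76594317 -145.82024833   42.        ] -0.10283558582222402
lipf_end [507.6  34.3 208. ] [  -5.8 -127.8  208. ]
lipb_end [514.5  32.9 208. ] [   1.2 -127.8  208. ]
lipf_far [531.4 143.2 208. ] [ -4.5 -16.3 208. ]
lipb_far [537.4 142.1 208. ] [  1.6 -16.2 208. ]
edge [  20.4 -128.4  196. ] [  23.4 -128.4  196. ]
base right-front corner [ -44.3 -141.8   10. ] (-50,-142)
202 [  10.2 -115.9  202. ]
208 [   1.8 -124.6  208. ]
214 [  -6.7 -133.3  214. ]
tri [  -4.4 -128.2  210.9]
202 -12 [303. 179.] 202 -4 [312. 175.] 202 4 [321. 170.] 208 -12 [303. 171.] 208 -4 [312. 166.] 208 4 [321. 161.] 214 -12 [302. 162.] 214 -4 [311. 157.] 214 4 [320. 153.]
```

Run:
```python
from h import *
r=down(-0.083)
bot.movel([579.6,-197.2,290],r,velocity=100)
print(bot.movel([579.6,-197.2,202],velocity=60,f_stop=8),bot.current_ee_pos())
bot.command_gripper(0,60)
bot.hold(0.3)
print(bot.current_grip_width(),bot.current_grip_force(),bot.current_wrist_force(),bot.current_time())
print(bot.movel([579.6,-197.2,260],velocity=50,f_stop=20))
bot.movel([579.6,-197.2,420],velocity=120)
bot.hold(.3)
print(bot.current_ee_pos(),bot.current_grip_width(),bot.current_wrist_force(),bot.current_torque(),bot.current_time())
bot.movel([470,-60,420],down(-0.21),velocity=150)
bot.movel([487,128,420],velocity=150)
bot.hold(.2)
print(bot.current_ee_pos(),bot.current_wrist_force(),bot.current_time())
c=bot.read_camera("wrist");cv2.imwrite("pics/w3.png",c["frame"][:,:,::-1]);pickle.dump(c,open("w3.pkl","wb"))
```

```text
False [ 579.71399266 -197.27921038  202.37739686]
16.18636298565882 57.274662990839715 [-8.24035507e+00 -3.70132534e-03  6.62218353e+00] 7.125
False
[ 579.59053226 -197.17462481  419.85738585] 15.513177762237857 [ 0.09559572  0.12462563 -2.57107284] [-0.03782512 -0.02123281  0.00468284] 10.2167
[487.04215931 127.55602027 420.03259042] [-0.70183086  0.11006925 -3.4086028 ] 13.1417
```

View pics/w3.png

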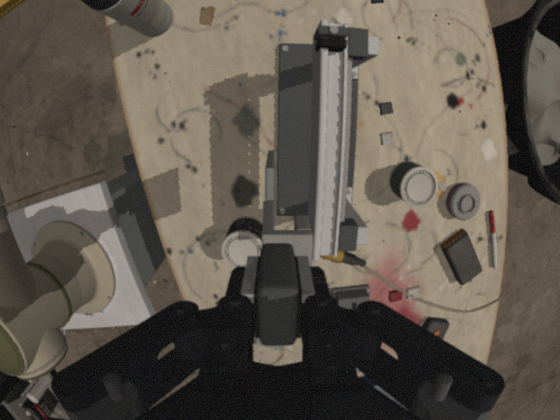

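Picture w3 shows the hanger held at (278,290), in front of the rail whose lip runs down at about (325,60–255). Next I feel for the lip's front face with the shank, nose above the lip.

```bash
cat >> h.py <<'E'
YAW=-0.21;AX=np.array([np.cos(YAW),np.sin(YAW),0]);AY=np.array([-AX[1],AX[0],0]);O=np.array([539.1,158.3,0])
W=lambda x,y,z:O+AX*x+AY*y+[0,0,z]
def st():
    q=bot.current_ee_pos();return np.r_[(q-O)@AX,(q-O)@AY,q[2]].round(2)
def fs():
    f=bot.current_wrist_force();return np.array([f@AX,f@AY,f[2]]).round(2)
E
python3 - <<'E'
from h import *
bot.movel(W(-42,-40,420),down(YAW),velocity=100)
bot.movel(W(-42,-40,285),velocity=120)
bot.hold(.3);print(st(),fs())
bot.movel(W(-20,-40,285),velocity=30,f_stop=4);print(st(),fs())
print(bot.movel(W(12,-40,285),velocity=12,f_stop=4));print(st(),fs(),bot.current_torque(),bot.current_time())
E
```

```text
[-41.94 -39.98 285.2 ] [-0.58  0.67 -3.46]
[-20.1  -39.99 284.95] [ 0.07  0.02 -2.44]
True
[ -2.01 -40.06 283.88] [ 0.7  -0.09 -2.9 ] [ 0.01958601  0.02201554 -0.03449002] 17.45
```

Run:
```python
from h import *
bot.movel(W(-4,-40,285),velocity=15);bot.hold(.3);print(st(),fs())
print(bot.movel(W(-4,-40,246),velocity=14,f_stop=4));print(st(),fs(),bot.current_torque(),bot.current_time())
bot.hold(.3);print(st(),fs(),bot.current_torque())
```

```text
[ -3.98 -40.01 284.97] [ 0.37 -0.25 -2.61]
True
[ -4.05 -39.96 257.67] [ 0.06 -0.44  3.26] [-0.1046132  -0.03508422  0.02504364] 19.8417
[ -4.07 -39.95 257.39] [1.17 0.96 5.34] [ 0.00378276 -0.34537491  0.02032901]
```

Run:
```python
from h import *
z=256.9
bot.movel(W(-4,-40,z),velocity=5);bot.hold(.2);print(st(),fs())
for y in(-10,20,45,66):
    s=bot.movel(W(-4,y,z),velocity=25,f_stop=6);print(s,st(),fs(),bot.current_torque().round(2),bot.current_time())
    if s:break
else:
    s=bot.movel(W(-4,92,z),velocity=10,f_stop=5);print(s,st(),fs(),bot.current_torque().round(2),bot.current_time())
```

```text
[ -3.92 -39.97 257.3 ] [-0.14  1.05  6.33]
True [ -3.88 -39.34 257.43] [-0.77 -1.2   4.87] [-0.28  0.17 -0.07] 20.925
```

Run:
```python
from h import *
z=257.6
p=st();bot.movel(W(-4,p[1],z),velocity=5);bot.hold(.3);print(st(),fs())
for y in(-10,20,45,66):
    s=bot.movel(W(-4,y,z),velocity=20,f_stop=9);print(s,st(),fs(),bot.current_torque().round(2),bot.current_time())
    if s:break
```

```text
[ -3.96 -39.39 257.64] [-0.25 -0.54  4.09]
False [ -4.02  -9.99 257.6 ] [-0.4  -3.79  3.32] [-0.88  0.04 -0.1 ] 23.0917
False [ -4.    19.99 257.61] [-0.07 -4.07  4.06] [-0.95  0.08 -0.08] 24.7417
False [ -4.02  45.04 257.6 ] [ 0.41 -4.17  4.51] [-0.82  0.11 -0.05] 26.1417
False [ -4.02  66.05 257.62] [ 1.37 -3.38  3.97] [-0.77  0.09 -0.08] 27.3417
```

Run:
```python
from h import *
s=bot.movel(W(-4,90,257.6),velocity=8,f_stop=5);print(s,st(),fs(),bot.current_torque().round(2),bot.current_time())
bot.hold(.3);print(st(),fs(),bot.current_torque().round(2))
c=bot.read_camera("wrist");cv2.imwrite("pics/w4.png",c["frame"][:,:,::-1]);pickle.dump(c,open("w4.pkl","wb"))
```

```text
True [ -3.73  84.92 257.6 ] [-1.2  -2.51  5.16] [-0.32  0.12 -0.07] 29.5083
[ -3.69  84.75 257.65] [-1.09  2.3   4.02] [ 0.28  0.17 -0.01]
```

View pics/w4.png

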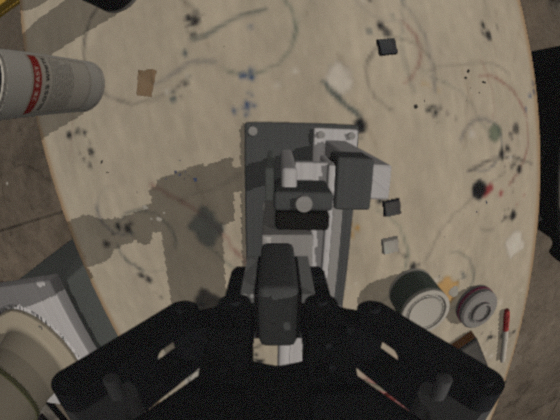

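The picture shows the stop's dark block at about (302,205), its near edge around row 228, with the hook next to it below the tab. I'll check the gap numerically and with a push test.

Run:
```python
from h import *
c=pickle.load(open("w4.pkl","rb"))
fr=lambda q:np.r_[(q-O)@AX,(q-O)@AY,q[2]].round(1)
for v in(183,211,228,232,245):print(v,fr(onz(c,300,v,221,True)))
for nm,X in dict(bridge_corner=(-3-8.7,84.8+18,225.6),bridge_nose=(23-8.7,84.8+18,225.6),stopface=(7,98,221),stopback=(7,120,221),tabtop=(-3.7,84.8+15,271.6)).items():
    print(nm,proj(c,W(*X),True).round(1))
s=bot.movel(W(-4,90,257.6),velocity=6,f_stop=9);print(s,st(),fs(),bot.current_torque().round(2))
im=cv2.imread("pics/w4.png")[160:280,220:380];cv2.imwrite("pics/z4.png",cv2.convertScaleAbs(cv2.resize(im,None,fx=5,fy=5,interpolation=cv2.INTER_CUBIC),alpha=1.6))
```

```text
183 [  6.4 127.3 221. ]
211 [  6.7 112.9 221. ]
228 [  6.9 103.8 221. ]
232 [  7.  101.6 221. ]
245 [  7.1  94.3 221. ]
bridge_corner [263.  233.2]
bridge_nose [315.3 233.2]
stopface [299.9 238.5]
stopback [300.9 197.3]
tabtop [278.9 287.2]
True [ -3.66  85.21 257.57] [-0.73 -2.72  4.38] [-0.34  0.2  -0.05]
```

View pics/z4.png

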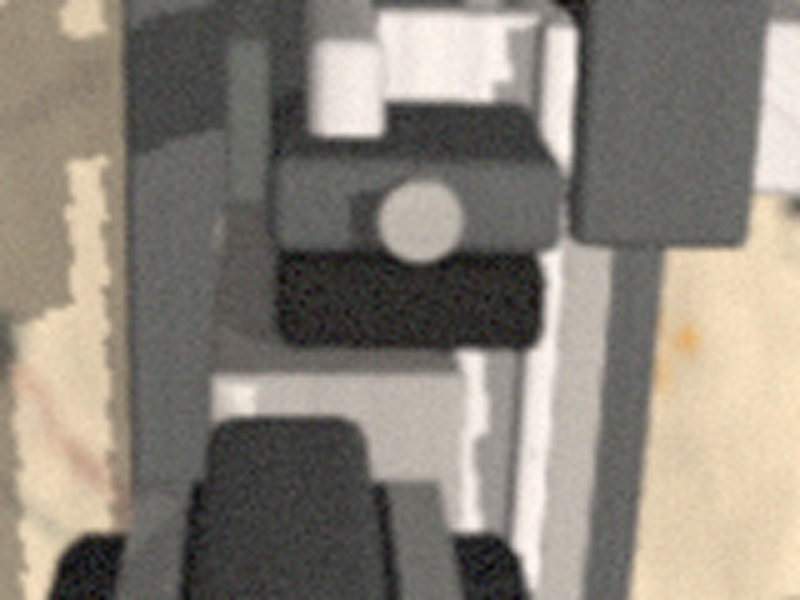

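The zoom shows the bridge's left edge at row 373, right up against the stop's pad edge at row 348, about 1 mm apart or touching. I'll confirm with a small push.

Run:
```python
from h import *
for y in(86,87,88):
    s=bot.movel(W(-4,y,257.6),velocity=5,f_stop=12);bot.hold(.25);print(s,st(),fs(),bot.current_torque().round(2))
    if s or fs()[1]<-8:break
```

```text
False [ -3.71  85.38 257.61] [-0.34 -4.83  3.88] [-0.93  0.07 -0.03]
False [ -3.71  85.8  257.57] [-0.12 -7.9   5.65] [-1.53  0.38 -0.07]
False [ -3.69  86.38 257.52] [-0.89 -9.38  4.72] [-1.87  0.48 -0.11]
```

Run:
```python
from h import *
bot.movel(W(-4,85.2,258.2),velocity=5);bot.hold(.3);print(st(),fs())
bot.command_gripper(40);bot.hold(.4);print(bot.current_grip_width(),fs())
q=st();bot.movel(W(q[0],q[1],380),velocity=60,f_stop=6);print(st(),fs(),bot.current_time())
bot.hold(.5)
c=bot.read_camera("wrist");s=bot.read_camera("scene")
z=lambda i,k:cv2.resize(i[:,:,::-1],None,fx=k,fy=k,interpolation=cv2.INTER_CUBIC)
a=z(c["frame"][120:320,180:380],2);b=z(s["frame"][140:273,140:273],3)
b=cv2.resize(b,(400,400));cv2.imwrite("pics/fin.png",np.hstack([a,b]))
```

```text
[ -3.85  85.3  258.22] [ 3.37 -0.16  1.31]
39.69920728174677 [ 0.05 -0.46  0.23]
[ -4.03  85.19 379.78] [ 0.72 -0.52  0.25] 36.0583
```

View pics/fin.png

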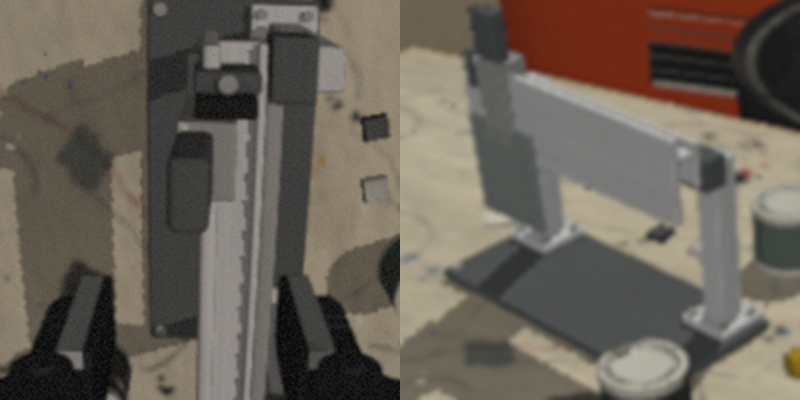

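The left half shows the hanger released and hooked over the lip at (190,180), against the stop at (225,100). The right half shows it hanging upright at the rail's left end.

```bash
python3 -c "
from rig import bot
print(bot.sign_off())"
```

```text
the job is handed in; nothing more can be done
None
```

I hung the hanger on the rail, slid it left until a push test confirmed the end stop, let go with it hanging upright there, and handed the job in at about 36 s; no verdict was returned.

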